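Click the crate's sliding stop up to the tub

TASK

In the top crate of the supply stack, push the sliding stop along its rail towards the white tub until it clicks into the last notch it can reach before it would touch the tub, and leave it seated in that notch. Push its thumb tab from one side with a fingertip, without pinching it. Nothing is to be lifted, and the tub, dish, scoop, brush and tin stay where they are.

Things in the scene. Friction and masses are not known exactly. Their poses are not given: they have to be found in the camera images.
- crates: fixed stack of two translucent crates, open at the top. Origin: centre of its underside, on the work surface. y runs along its long side, x across; the rail lies along the -x long side, nearest the robot. Top crate: 270 mm (x) by 582 mm (y), inner floor 131 mm and rim 225 mm above the work surface
- stop (a joint): how far the sliding stop has been pushed along the rail towards the tub (crates' +y), in m: 0 near the rail's -y end, 0.235 at the other end; seated in a notch at 0.075, 0.115, 0.155 or 0.195. It slides on the plain rail with about 2 N and stays where it is left; a sprung roller in it drops into the notches, and to push it out of one takes about 8 to 10 N
- stop_tab (a point): middle of the stop's upright grey thumb tab: 36 mm wide across the rail, 10 mm thick along it, 38 mm high (19 mm below this point to 19 mm above it), free on both sides. It stands on the 44 mm long saddle that rides on the rail. The roller is straight below this point. Axes parallel to the crates': push along +y on the face that looks to -y
- tab_back: the half of the thumb tab, 5 mm thick, whose face looks away from the tub (-y): the side to push on. Origin at the middle of its foot, on the saddle
- tab_front: the other half of the thumb tab, 5 mm thick, whose face looks to the tub (+y). Origin at the middle of its foot, on the saddle
- stop_face (a point): point on the stop's flat panel, which reaches across the whole crate: on the face towards the tub (+y), in the middle of the crate's width, at rim height. The face lies 22 mm in front (+y) of the middle of the tab; axes parallel to those of the crates
- tub: closed white tub with a round press button in its lid, 98 mm across the lid, 95 mm high, standing in the top crate between the stop and the cross wall. Origin: centre of its underside
- wall: fixed plug-in cross wall of the top crate, 5 mm thick, 81 mm high, behind the tub (at its +y side). Origin: centre of its underside; y along the crate
- dish: pale blue ceramic dish, 124 mm across, 36 mm high, on the table beside the stack. Origin: centre of its underside. Leave alone
- tin: closed tin, 75 mm across, 85 mm high, on the table beside the stack. Origin: centre of its underside. Leave alone
- scoop: black sifting scoop, 230 mm long, 100 mm wide, 35 mm high, lying in the top crate behind the stop (-y). Origin: underside, where handle and head meet. Leave alone
- brush: mini brush with bamboo handle, 170 mm long, lying in the top crate beyond the cross wall. Leave alone
- notch1 (a point): middle of notch 1 of 4, counted towards the tub: a V notch, 12 mm wide and 5 mm deep, across the aluminium rail, at the rail's top face, 237 mm above the work surface. The stop is seated here when the middle of its tab is above this point (joint value 0.075); within about 4 mm of it the stop is drawn in by itself and the pushing force dips to nothing. Notches are 40 mm apart
- notch2 (a point): middle of notch 2 of 4, counted towards the tub: a V notch, 12 mm wide and 5 mm deep, across the aluminium rail, at the rail's top face, 237 mm above the work surface. The stop is seated here when the middle of its tab is above this point (joint value 0.115); within about 4 mm of it the stop is drawn in by itself and the pushing force dips to nothing. Notches are 40 mm apart
- notch3 (a point): middle of notch 3 of 4, counted towards the tub: a V notch, 12 mm wide and 5 mm deep, across the aluminium rail, at the rail's top face, 237 mm above the work surface. The stop is seated here when the middle of its tab is above this point (joint value 0.155); within about 4 mm of it the stop is drawn in by itself and the pushing force dips to nothing. Notches are 40 mm apart
- notch4 (a point): middle of notch 4 of 4, counted towards the tub: a V notch, 12 mm wide and 5 mm deep, across the aluminium rail, at the rail's top face, 237 mm above the work surface. The stop is seated here when the middle of its tab is above this point (joint value 0.195); within about 4 mm of it the stop is drawn in by itself and the pushing force dips to nothing. Notches are 40 mm apart
There are look-alikes about, which are no part of the job. Leave any purple look-alike of the tub alone.

How it is judged:
At the end, for the whole second after the job is handed in: The stop is at rest, seated in one of the notches (within 3.5 mm of its middle), with the panel no more than one notch pitch (40 mm, 10 mm allowed on top) from the tub's lid, and the tub is less than 5 mm from where it stood ((value of joint stop between 0.0715 and 0.0785 m or value of joint stop between 0.1115 and 0.1185 m or value of joint stop between 0.1515 and 0.1585 m or value of joint stop between 0.1915 and 0.1985 m) and y of tub in the frame of stop_face between 0.046 and 0.099 m and velocity of joint stop between -0.005 and 0.005 m/s and distance of tub from where it was at the start of the episode below 0.005 m and linear speed of tub below 0.01 m/s); the robot touches nothing.
It fails at once if the tub is pushed out of its place (more than 5 mm) (distance of tub from where it was at the start of the episode above 0.005 m).
It fails at once if the tab is pinched between the fingers instead of being pushed from one side (contact force between the fingers and tab_front above 1.5 N and contact force between the fingers and tab_back above 1.5 N).
It fails at once if the dish, brush, scoop or tin is moved or lifted (more than 12 mm) (distance of any of dish, brush, scoop, tin from where it was at the start of the episode above 0.012 m).
It also fails if it takes over 56 s, if anything falls off the work surface, if the arm or the gripper's body presses on something with over 40 N, if the wrist force passes 120 N, or if a joint passes its speed limit or range.

ROBOT

A 6-joint arm with a two-finger parallel gripper is mounted at the origin on the work surface. World frame = base frame: x ahead of the robot, y to its left, z up, the work surface at z = 0. Lengths are in m, angles in rad, forces in N, time in s.
With the tool pointing down it reaches from about 0.375 to 0.9 m from the base axis. Payload 3.1 kg.
Tool frame: the origin (TCP) lies on the centre line of the jaws, within the pads' length; the fingertips stand 22 mm ahead of it and the grasp point (between the pads) lies 3 mm ahead of it; z points along the fingers, x is the direction in which the jaws open and shut, and the axes are right-handed (so a half turn about z gives the same grasp; the last joint's range is limited). The gripper opens to 85 mm and grips with 20 to 120 N. Pads are 22 mm wide; open, the fingers measure 114 mm over their backs; the gripper's body (76 mm by 85 mm) begins 54 mm behind the grasp point. The pads swing forward as they close: fully open they stand 13 mm farther back than shut.
Start: joints at [-0.178, 0.527, 1.433, -0, 1.181, -0.178], TCP at [0.625, 0, 0.253] pointing down, gripper open.
Joint ranges: [-3.08, 3.08], [-0.75, 2.2], [0.22, 2.44], [-1.43, 4.57], [0, 2.65], [-2.85, 2.85]. Speed limits (rad/s): [2.79, 2.79, 3.14, 3.14, 3.14, 3.14].

INTERFACE

Orientations are given as a unit quaternion [x, y, z, w].
In Python, from station import get_state, capture, finish_job gives the robot as it stands.
- The arm moves only by the shell command python3 -m inch 'ROWS'. ROWS is JSON, a list of rows, each a list of 3 entries, a list of its own where there are three numbers: the shift along the world's x, y, z in m, then the turn, a rotation vector about the world's x, y, z in rad, then the gripper's target within -1 to 1 (fully open at 1, half-way at 0, shut at -1). A call has 1 to 8 rows; each row shifts and turns the pose as measured when the row begins; what a row does not reach is not made up. A row lasts 1/10 s, in which the tool goes at most 50 mm and 8.59 degrees, less where a joint would pass 70% of its speed; a pose out of reach is approached as far as the arm can. A call is refused whole if a number of a shift passes 0.05 or a number of a turn 0.15, either way. A call with a gripper value outside its range is refused whole. The fingers move at their own pace and stop on an object; the grip force is fixed at half the most. Time passes only in rows, so rows that do not move let the fingers close. It gives the time, the measured TCP pose, the force and the opening at its end, in the units of the state.
- get_state(): the state, without advancing time (a new reading comes with each control period).
- capture(name): name is "scene" or "side" or "wrist"; returns a dict with "pixels" (400x640x3 uint8, red, green, blue), "range_z" (400x640 float32, m along the optical axis (not along the pixel's ray), 0 where there is no reading), "fx", "fy", "cx", "cy" (pixels), "distortion" ([k1, k2, p1, p2, k3] as OpenCV has them; the pictures are not rectified), "R" (3x3) and "t" (3): a world point X has camera coordinates R X + t; the wrist camera has in their place "T_tool_cam" (4x4, takes a point from camera to tool coordinates, whose origin is the TCP and whose axes are the tool frame's). Camera axes: x right, y down, z forward; pixel columns grow to the right and rows downward; lengths in m; the calibration is good to about 2 mm. A picture is of the moment at which its call begins: read the wrist's pose just before it.
- finish_job(): hands the job in, once; it reports no verdict.
The state is a dict: "time": time; "qpos": joint angles; "joint_vel": joint speeds; "joint_torque": joint torques, N m; "tcp_pos": TCP position; "tcp_rot": TCP orientation; "wrist_force": force on the tool from outside, world axes, zero at the start; "torque": the same for the moment, N m; "grip_width": finger opening in m.
Only numpy, scipy, OpenCV 4.12 (cv2) and the standard library are available. Lean on these libraries where they do the work, as an engineer would, in place of code of your own. Each camera call takes 0.05 s, during which the arm holds its last target. There are 200 camera calls.

## Working session

There is one attempt and no reset: what is moved stays moved. The work goes in short steps, Python scripts to look and compute and a shell command to move; the robot and the scene stay as the last step left them, time stands still between calls to the robot, and variables do not carry over. Pictures are saved under pics/ and viewed, about 8 in all and at most 12, crops included, and the job is handed in when it is done.

```bash
ls && mkdir -p pics && cat > h.py <<'E'
import numpy as np, cv2
from station import get_state, capture
def rays(c,uv):
    K=np.array([[c['fx'],0,c['cx']],[0,c['fy'],c['cy']],[0,0,1]])
    n=cv2.undistortPoints(np.float64(uv).reshape(-1,1,2),K,np.float64(c['distortion'])).reshape(-1,2)
    return np.c_[n,np.ones(len(n))]
def world(c,uv,z=None):
    """points from depth, or at plane height z"""
    R=np.array(c['R']);t=np.array(c['t']);r=rays(c,uv)
    if z is None:
        d=np.array([c['range_z'][int(v),int(u)] for u,v in np.reshape(uv,(-1,2))])
        return (r*d[:,None]-t)@R
    o=-R.T@t; w=r@R
    return o+w*((z-o[2])/w[:,2])[:,None]
def save(c,name): cv2.imwrite('pics/'+name+'.png',c['pixels'][:,:,::-1])
E
python3 - <<'E'
from h import *
import pickle
for n in('scene','side'):
    c=capture(n);save(c,n+'0');pickle.dump(c,open(n+'0.pkl','wb'))
    print(n,-np.array(c['R']).T@c['t'],c['R'][2])
s=get_state();print(s['time'],s['tcp_pos'],s['tcp_rot'],s['wrist_force'],s['grip_width'])
E
```

```text
pics
scene [ 1.24362085 -0.64286934  1.08851203] [-0.51479791  0.49909123 -0.69705886]
side [-0.18641929 -1.0707831   0.89960225] [ 0.49929568  0.71519797 -0.48907636]
0.1 [6.24396926e-01 1.68000326e-04 2.52428548e-01] [ 9.99999516e-01  8.56789274e-06 -9.67887561e-04 -1.78246907e-04] [-0.32159271  0.11492864  1.02643404] 0.08528027923531985
```

View pics/scene0.png

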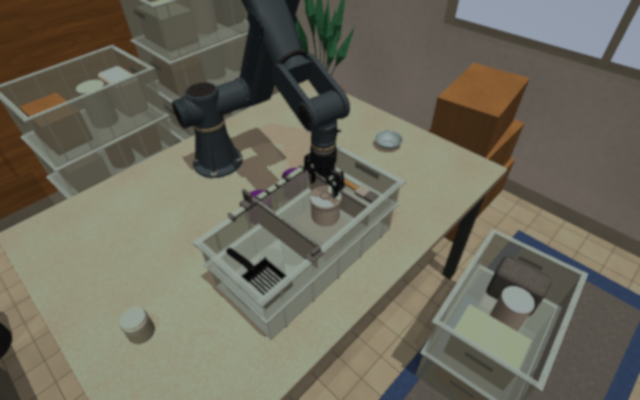

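View pics/side0.png

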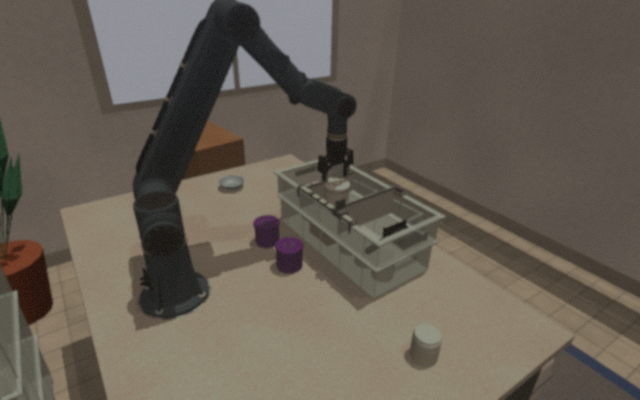

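The scene view shows the crate stack with the stop's panel (~(280,228)), the white tub (~(325,203)) under the gripper, and the scoop (~(260,272)). Two purple look-alikes stand on the table, at side (266,232) and (290,255). Next I'll enlarge both views.

```bash
python3 - <<'E'
import cv2
a=cv2.imread('pics/scene0.png')[145:335,190:415];cv2.imwrite('pics/sc_crop.png',cv2.resize(a,None,fx=3.1,fy=3.1,interpolation=cv2.INTER_CUBIC))
a=cv2.imread('pics/side0.png')[140:260,270:450];cv2.imwrite('pics/si_crop.png',cv2.resize(a,None,fx=4.4,fy=4.4,interpolation=cv2.INTER_CUBIC))
E
```

```text
(no output)
```

View pics/sc_crop.png

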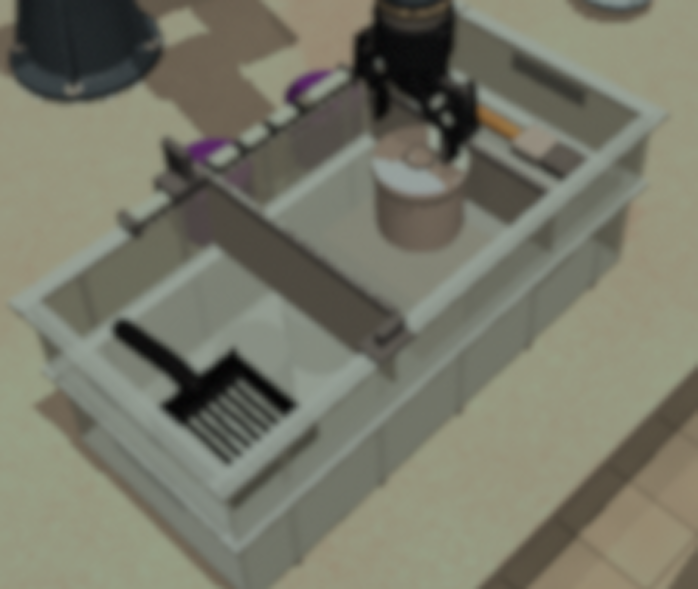

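View pics/si_crop.png

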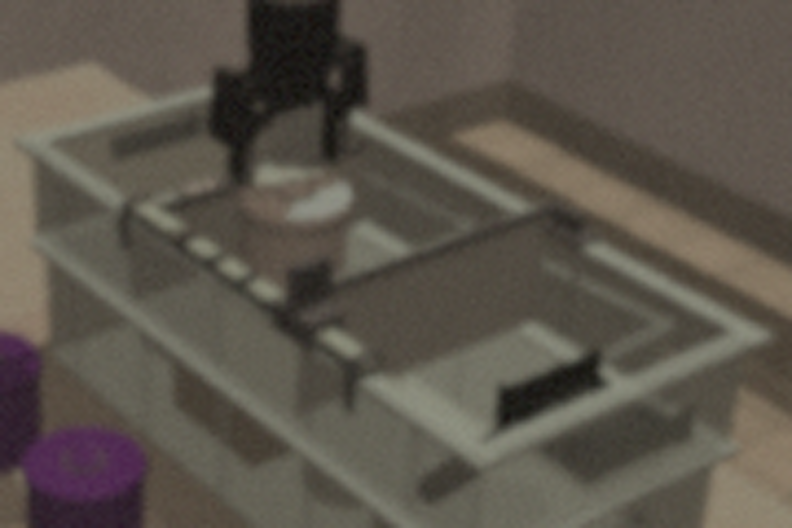

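```bash
python3 - <<'E'
from h import *
import pickle
np.set_printoptions(precision=4,suppress=True)
S=pickle.load(open('scene0.pkl','rb'));D=pickle.load(open('side0.pkl','rb'))
sc=lambda p:np.array(p)/3.1+[190,145]-.34
sd=lambda p:np.array(p)/4.4+[270,140]-.39
print('scene corners -x-y,+x-y,+x+y',*world(S,sc([[10,303],[228,494],[665,115]]),.225),sep='\n')
print('side corners -x-y,+x-y,-x+y',*world(D,sd([[483,462],[770,335],[18,142]]),.225),sep='\n')
print('notch? scene',*world(S,sc([[238,148],[268,130],[297,110],[328,88]]),.237),sep='\n')
print('notch? side',*world(D,sd([[182,233],[217,257],[249,279]]),.237),sep='\n')
print('rail ends scene/side',*world(S,sc([[130,222],[345,72]]),.237),*world(D,sd([[350,372],[127,210]]),.237),sep='\n')
# clouds
for n,c,(u0,u1,v0,v1) in(('scene',S,(190,420,140,340)),('side',D,(250,460,140,300))):
    u,v=np.meshgrid(np.arange(u0,u1),np.arange(v0,v1));uv=np.c_[u.ravel(),v.ravel()]
    d=c['range_z'][uv[:,1],uv[:,0]];P=world(c,uv);ok=d>0
    P=P[ok];C=c['pixels'][uv[ok][:,1],uv[ok][:,0]].astype(int)
    h,_=np.histogram(P[:,2],np.arange(0,.4,.01));print(n,len(P),h)
    hi=(P[:,2]>.245)&(P[:,2]<.31)&(P[:,0]<.53)
    print('tab pts',hi.sum(),P[hi].mean(0) if hi.any() else '',P[hi].min(0) if hi.any() else '',P[hi].max(0) if hi.any() else '')
    q=(abs(P[:,2]-.226)<.006)&(P[:,0]>.54)&(P[:,0]<.72)&(P[:,1]>-.12)&(P[:,1]<.12)
    print('lid',q.sum(),P[q].min(0),P[q].max(0),P[q].mean(0))
E
```

```text
scene corners -x-y,+x-y,+x+y
[ 0.4982 -0.3875  0.225 ]
[ 0.785  -0.3753  0.225 ]
[0.7723 0.2175 0.225 ]
side corners -x-y,+x-y,-x+y
[ 0.5004 -0.3869  0.225 ]
[ 0.7849 -0.3817  0.225 ]
[0.4817 0.2083 0.225 ]
notch? scene
[ 0.5035 -0.1237  0.237 ]
[ 0.5054 -0.0858  0.237 ]
[ 0.5043 -0.0455  0.237 ]
[ 0.5025 -0.0002  0.237 ]
notch? side
[ 0.4974 -0.033   0.237 ]
[ 0.4984 -0.0807  0.237 ]
[ 0.4993 -0.1224  0.237 ]
rail ends scene/side
[ 0.5066 -0.2586  0.237 ]
[0.4968 0.0297 0.237 ]
[ 0.4828 -0.2676  0.237 ]
[0.4817 0.0243 0.237 ]
scene 45826 [8727  737  433  407  384  412  357  390  402  315  102  133 2762 3294
 1235 1174 1095  928  929  843  650  665 3311  558  435   83   54   58
   68   84   88   83   79  104  105   24   71   64   76]
tab pts 192 [ 0.5065 -0.1969  0.2617] [ 0.4824 -0.217   0.245 ] [ 0.5278 -0.1707  0.2895]
lid 434 [ 0.5872 -0.0514  0.22  ] [0.6831 0.0406 0.2284] [ 0.6336 -0.0079  0.2227]
side 33460 [5151  442  434  456  453  453  460  429  549  960  244   57  738 1004
  697  774  772  769  794  868  845  516 1755  431  271   74   63   65
   58   65   81   82   75   94   99   20   56   59   51]
tab pts 175 [ 0.4973 -0.2004  0.2643] [ 0.4803 -0.2188  0.2453] [ 0.5194 -0.1755  0.2886]
lid 237 [ 0.5826 -0.0545  0.22  ] [0.6752 0.0451 0.2277] [ 0.6292 -0.0077  0.2233]
```

```bash
python3 -m inch '[[[0,0,0.05],[0,0,0],-1],[[-0.02,-0.03,0.05],[0,0,0],-1],[[-0.03,-0.04,0.05],[0,0,0],-1],[[0,-0.02,0.03],[0,0,0],-1],[[0,0,0],[0,0,0],-1],[[0,0,0],[0,0,0],-1]]'; python3 - <<'E'
from h import *
import pickle
from scipy.spatial.transform import Rotation as Ro
s=get_state();c=capture('wrist');print(s['tcp_pos'],s['tcp_rot'],s['grip_width'],s['time'])
T=np.eye(4);T[:3,:3]=Ro.from_quat(s['tcp_rot']).as_matrix();T[:3,3]=s['tcp_pos']
W=T@np.array(c['T_tool_cam']);c['R']=W[:3,:3].T;c['t']=-W[:3,:3].T@W[:3,3];print(W)
pickle.dump(c,open('w1.pkl','wb'));save(c,'w1')
E
```

```text
time: 0.7
tcp_pos: [0.5806, -0.0765, 0.4129]
tcp_rot: [1.0, 0.001, -0.007, -0.001]
wrist_force: [-0.5, -0.5, -0.4]
grip_width: 0.0003
[ 0.58063438 -0.07651513  0.41292281] [ 9.99975487e-01  8.03193367e-04 -6.90592607e-03 -8.30210832e-04] 0.0002794778170147088 0.7
[[ 0.99990023  0.00502976 -0.01319939  0.58132372]
 [ 0.00114175 -0.96017606 -0.27939334 -0.00310995]
 [-0.01407902  0.27935039 -0.96008601  0.53283646]
 [ 0.          0.          0.          1.        ]]
```

View pics/w1.png

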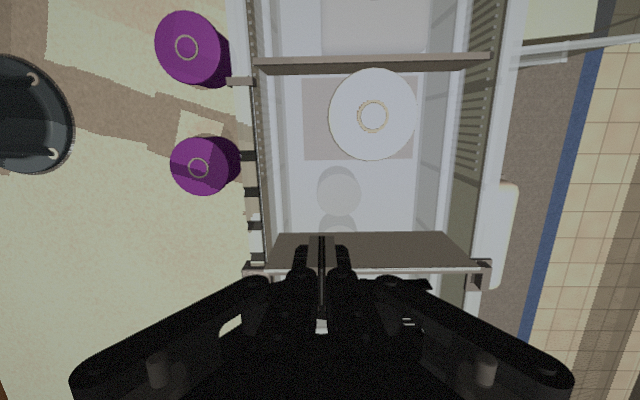

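The picture shows the white tub at (372,115) and the panel's top edge at about row 268. Four dark notches are on the rail at about (250,155), (252,190), (254,225) and (257,258). The purple look-alikes are outside the crate at (190,48) and (204,167). I'll enlarge this one.

```bash
python3 - <<'E'
from h import *
import pickle
np.set_printoptions(precision=4,suppress=True)
c=pickle.load(open('w1.pkl','rb'))
a=c['pixels'][60:290,225:505,::-1];cv2.imwrite('pics/w1c.png',cv2.resize(a,None,fx=2.6,fy=2.6,interpolation=cv2.INTER_CUBIC))
print(*world(c,[[250,155],[252,190],[254,225],[257,258]],.237),sep='\n')
g=cv2.cvtColor(c['pixels'],cv2.COLOR_RGB2GRAY);print(g[145:275,250].tolist())
# lid from depth
u,v=np.meshgrid(np.arange(290,450),np.arange(50,180));uv=np.c_[u.ravel(),v.ravel()];P=world(c,uv)
q=abs(P[:,2]-.226)<.01;Q=P[q];print('lid',q.sum(),np.median(Q,0),Q.min(0),Q.max(0))
m=cv2.minEnclosingCircle(np.float32(uv[q]));print('px',m,world(c,[m[0]],.226))
# panel top edge
for U in(300,360,380,420,450):
    print(U,[(r,*world(c,[[U,r]])[0].round(3)) for r in range(256,284,3)][::2])
E
```

```text
[ 0.5009 -0.0386  0.237 ]
[ 0.5004 -0.0772  0.237 ]
[ 0.4998 -0.1187  0.237 ]
[ 0.5006 -0.1609  0.237 ]
[149, 148, 146, 149, 156, 84, 41, 41, 46, 40, 43, 49, 44, 50, 42, 41, 116, 147, 146, 145, 146, 148, 147, 145, 149, 148, 148, 144, 147, 146, 147, 146, 146, 148, 145, 148, 147, 146, 146, 146, 152, 127, 71, 39, 48, 40, 51, 48, 47, 45, 49, 36, 140, 146, 145, 143, 145, 142, 143, 143, 144, 141, 143, 140, 142, 142, 138, 141, 141, 142, 141, 139, 153, 154, 158, 115, 56, 40, 42, 44, 43, 45, 45, 41, 43, 110, 135, 148, 174, 175, 174, 175, 177, 173, 173, 174, 173, 176, 173, 175, 176, 176, 173, 178, 174, 175, 179, 117, 100, 156, 167, 162, 161, 159, 165, 87, 91, 117, 91, 70, 70, 44, 44, 42, 73, 110, 145, 154, 144, 149]
lid 6602 [0.6316 0.0038 0.2222] [ 0.5842 -0.046   0.2165] [0.6803 0.0506 0.2274]
px ((372.0, 113.5), 47.44743728637695) [[0.6308 0.0042 0.226 ]]
300 [(256, np.float64(0.569), np.float64(-0.067), np.float64(0.411)), (262, np.float64(0.57), np.float64(-0.067), np.float64(0.416)), (268, np.float64(0.571), np.float64(-0.061), np.float64(0.433)), (274, np.float64(0.572), np.float64(-0.0
[... 703 characters left out ...]
603), np.float64(-0.062), np.float64(0.44))]
420 [(256, np.float64(0.7), np.float64(-0.165), np.float64(0.221)), (262, np.float64(0.695), np.float64(-0.165), np.float64(0.237)), (268, np.float64(0.691), np.float64(-0.166), np.float64(0.249)), (274, np.float64(0.738), np.float64(-0.245), np.float64(0.13)), (280, np.float64(0.737), np.float64(-0.252), np.float64(0.137))]
450 [(256, np.float64(0.737), np.float64(-0.164), np.float64(0.222)), (262, np.float64(0.73), np.float64(-0.164), np.float64(0.238)), (268, np.float64(0.726), np.float64(-0.166), np.float64(0.248)), (274, np.float64(0.765), np.float64(-0.219), np.float64(0.173)), (280, np.float64(0.766), np.float64(-0.228), np.float64(0.174))]
```

View pics/w1c.png

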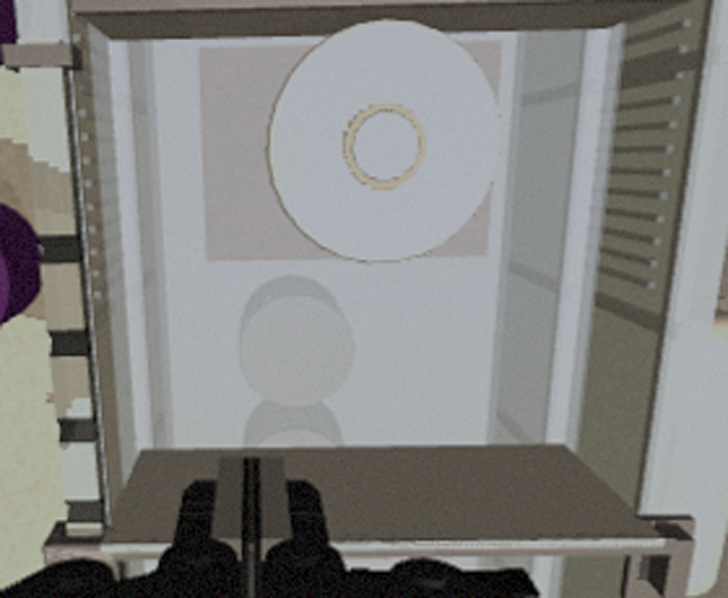

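The scale and frames agree. The stop is at about q≈0.044 and notch 3 leaves only about 3–8 mm to the lid, while notch 4 would hit the tub. I'll go behind the tab with the fingers shut and look closer at notch 2 before deciding.

```bash
python3 -m inch '[[[-0.02,-0.044,0],[0,0,0],-1],[[-0.02,-0.044,0],[0,0,0],-1],[[-0.02,-0.044,0],[0,0,0],-1],[[-0.02,-0.044,0],[0,0,0],-1],[[0,0,0],[0,0,0],-1]]'; cat > st.py <<'E'
from h import *
import pickle,sys
from scipy.spatial.transform import Rotation as Ro
def wrist(name):
    s=get_state();c=capture('wrist')
    T=np.eye(4);T[:3,:3]=Ro.from_quat(s['tcp_rot']).as_matrix();T[:3,3]=s['tcp_pos']
    W=T@np.array(c['T_tool_cam']);c['R']=W[:3,:3].T;c['t']=-W[:3,:3].T@W[:3,3]
    pickle.dump(c,open(name+'.pkl','wb'));save(c,name);return c
E
python3 - <<'E'
from st import *
np.set_printoptions(precision=4,suppress=True)
c=wrist('w2')
u,v=np.meshgrid(np.arange(0,640,1),np.arange(0,400,1));uv=np.c_[u.ravel(),v.ravel()];P=world(c,uv)
k=(c['range_z'].ravel()>0)&(P[:,0]>.46)&(P[:,0]<.54)&(P[:,1]>-.24)&(P[:,1]<-.15)
Q=P[k&(P[:,2]>.262)&(P[:,2]<.30)];print(len(Q))
if len(Q): print(Q.min(0),Q.max(0),np.percentile(Q,[5,50,95],axis=0))
print(np.histogram(P[k][:,2],np.arange(.22,.31,.005)))
E
```

```text
time: 1.25
tcp_pos: [0.4979, -0.2504, 0.4028]
tcp_rot: [1.0, 0.007, -0.013, -0.006]
wrist_force: [0.4, 0.1, 0.2]
grip_width: -0.0002
556
[ 0.4835 -0.196   0.2663] [ 0.5183 -0.1852  0.2879] [[ 0.4852 -0.1956  0.2752]
 [ 0.5012 -0.1906  0.2856]
 [ 0.5163 -0.1859  0.2869]]
(array([ 116,   18,  181,  504,    2, 1313,    1,    0,    6,   26,    2,
         32,   92,  404,    0,    0,    0]), array([0.22 , 0.225, 0.23 , 0.235, 0.24 , 0.245, 0.25 , 0.255, 0.26 ,
       0.265, 0.27 , 0.275, 0.28 , 0.285, 0.29 , 0.295, 0.3  , 0.305]))
```

```bash
python3 -m inch '[[[0.003,0,-0.04],[-0.012,-0.026,0.013],-1],[[0,0,-0.04],[0,0,0],-1],[[0,0,-0.03],[0,0,0],-1],[[0,0,0],[0,0,0],-1]]'
```

```text
time: 1.7
tcp_pos: [0.503, -0.2408, 0.2861]
tcp_rot: [1.0, 0.017, -0.001, -0.004]
wrist_force: [0.3, 0.9, -0.8]
grip_width: -0.0001
```

```bash
python3 -m inch '[[[0,0.015,-0.003],[0,0,0],-1],[[0,0.01,0],[0,0,0],-1],[[0,0.008,0],[0,0,0],-1],[[0,0,0],[0,0,0],-1]]';python3 -m inch '[[[0,0.006,0],[0,0,0],-1],[[0,0.006,0],[0,0,0],-1],[[0,0,0],[0,0,0],-1]]'
```

```text
time: 2.1
tcp_pos: [0.5053, -0.2031, 0.2852]
tcp_rot: [1.0, 0.02, 0.0, -0.003]
wrist_force: [0.0, 1.2, 0.2]
grip_width: -0.0
time: 2.4
tcp_pos: [0.5061, -0.1915, 0.2875]
tcp_rot: [1.0, 0.02, 0.002, 0.0]
wrist_force: [0.2, 0.6, -1.3]
grip_width: -0.0001
```

```bash
cat >> st.py <<'E'
def tab(c):
    np.set_printoptions(precision=4,suppress=True)
    u,v=np.meshgrid(np.arange(640),np.arange(400));uv=np.c_[u.ravel(),v.ravel()];P=world(c,uv)
    ok=c['range_z'].ravel()>0;s=get_state();print('tcp',s['tcp_pos'],s['wrist_force'])
    q=ok&(P[:,2]>.262)&(P[:,2]<.295)&(P[:,0]>.47)&(P[:,0]<.53)&(P[:,1]>s['tcp_pos'][1]-.02)
    Q=P[q];print('tab-ish',len(Q),np.percentile(Q,[2,50,98],axis=0).tolist() if len(Q) else '')
    q=ok&(abs(P[:,2]-.2475)<.003)&(P[:,0]>.56)&(P[:,0]<.72);Q=P[q]
    print('panel top',len(Q),np.percentile(Q,[2,50,98],axis=0).tolist() if len(Q) else '')
    q=ok&(abs(P[:,2]-.224)<.006)&(P[:,0]>.57)&(P[:,0]<.70)&(P[:,1]>-.07)&(P[:,1]<.07);Q=P[q]
    print('lid',len(Q),np.percentile(Q,[.5,50,99.5],axis=0).tolist() if len(Q) else '')
E
python3 - <<'E'
from st import *
tab(wrist('w3'))
E
```

```text
tcp [ 0.5063 -0.1917  0.2876] [-0.019  -0.0809  0.3665]
tab-ish 3195 [[0.4837487903621465, -0.18276375367925202, 0.2639692197003834], [0.5013637367330714, -0.17149518602562489, 0.2851820363962541], [0.5175238390469205, -0.16713380760897895, 0.29382905472772664]]
panel top 3199 [[0.5626699236145485, -0.1567467484290216, 0.24531450820722522], [0.6269651711767362, -0.1519086002293161, 0.2480965036488312], [0.6918397310516565, -0.1474102044347061, 0.24939107909549996]]
lid 172 [[0.6190667531407071, -0.04729832562160918, 0.2180138673128951], [0.6321660322561258, -0.04586704220295569, 0.2194334000633294], [0.6466836336369012, -0.04423984188111956, 0.2219890496535206]]
```

View pics/w3.png

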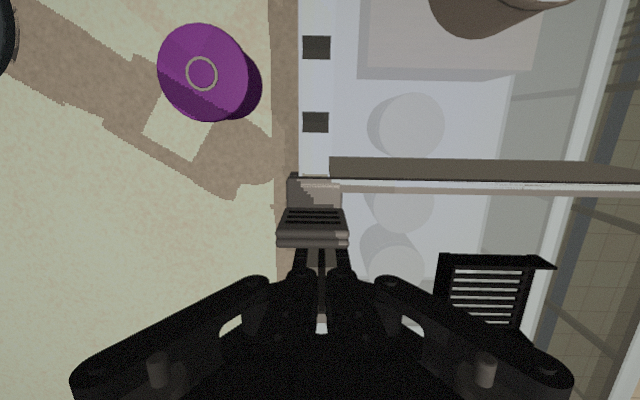

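The fingertip touches only the back of the tab at (313,235). The stop has already slid about 15 mm. Notches are visible at (316,121) and (316,47), and the tub edge at (470,35).

```bash
python3 - <<'E'
from st import *
np.set_printoptions(precision=4,suppress=True)
c=pickle.load(open('w3.pkl','rb'))
g=cv2.cvtColor(c['pixels'],cv2.COLOR_RGB2GRAY)
col=g[:200,308:325].mean(1);d=np.where((col<110))[0];print(d.tolist())
print('notch edges',*world(c,[[316,35.5],[316,58.5],[316,111.5],[316,132]],.237),sep='\n')
# panel face: upper edge z .249, face plane
for U in(400,480,560):
    print(U,[tuple(world(c,[[U,r]])[0].round(4)) for r in (162,168,174,178,182,186,190)])
E
```

```text
[36, 37, 38, 39, 40, 41, 42, 43, 44, 45, 46, 47, 48, 49, 50, 51, 52, 53, 54, 55, 56, 57, 58, 112, 113, 114, 115, 116, 117, 118, 119, 120, 121, 122, 123, 124, 125, 126, 127, 128, 129, 130, 131, 176, 177, 178, 199]
notch edges
[ 0.4979 -0.0736  0.237 ]
[ 0.4983 -0.085   0.237 ]
[ 0.4993 -0.1133  0.237 ]
[ 0.4997 -0.125   0.237 ]
400 [(np.float64(0.5711), np.float64(-0.1495), np.float64(0.1735)), (np.float64(0.5625), np.float64(-0.1498), np.float64(0.2043)), (np.float64(0.5556), np.float64(-0.1498), np.float64(0.2292)), (np.float64(0.5519), np.float64(-0.1499), np.float64(0.2423)), (np.float64(0.5504), np.float64(-0.1512), np.float64(0.2481)), (np.float64(0.5506), np.float64(-0.1535), np.float64(0.2486)), (np.float64(0.5508), np.float64(-0.1558), np.float64(0.249))]
480 [(np.float64(0.6452), np.float64(-0.148), np.float64(0.1635)), (np.float64(0.6253), np.float64(-0.1482), np.float64(0.1988)), (np.float64(0.6114), np.float64(-0.1487), np.float64(0.2236)), (np.float64(0.6032), np.float64(-0.1487), np.float64(0.2383)), (np.float64(0.5978), np.float64(-0.1493), np.float64(0.2481)), (np.float64(0.5986), np.float64(-0.1518), np.float64(0.2477)), (np.float64(0.5989), np.float64(-0.1542), np.float64(0.248))]
560 [(np.float64(0.7241), np.float64(-0.1461), np.float64(0.1547)), (np.float64(0.694), np.float64(-0.1469), np.float64(0.1905)), (np.float64(0.6706), np.float64(-0.1473), np.float64(0.2183)), (np.float64(0.6578), np.float64(-0.1476), np.float64(0.2334)), (np.float64(0.6483), np.float64(-0.1481), np.float64(0.2448)), (np.float64(0.6452), np.float64(-0.1497), np.float64(0.249)), (np.float64(0.6472), np.float64(-0.1524), np.float64(0.2476))]
```

```bash
python3 -m inch '[[[-0.001,0.006,-0.003],[0,0,0],-1],[[-0.001,0.004,0],[0,0,0],-1],[[0,0,0],[0,0,0],-1]]'
```

```text
time: 2.75
tcp_pos: [0.5057, -0.1821, 0.2859]
tcp_rot: [1.0, 0.02, 0.005, 0.001]
wrist_force: [-0.1, -0.3, -0.2]
grip_width: -0.0003
```

In the picture, notch 2 is at y≈-0.119, notch 3 at -0.079, and the lid edge at -0.047. At notch 3 the panel face would be at about -0.055, a gap of roughly 7–8 mm, so notch 3 is the target. The TCP is about 19 mm behind the tab's middle, which puts the seat of notch 3 at TCP y≈-0.098.

```bash
python3 -m inch '[[[-0.001,0.006,0],[0,0,0],-1],[[0,0.005,0],[0,0,0],-1],[[0,0,0],[0,0,0],-1]]';python3 -m inch '[[[-0.001,0.005,0],[0,0,0],-1],[[0,0.005,0],[0,0,0],-1],[[0,0,0],[0,0,0],-1]]';python3 -m inch '[[[-0.001,0.006,0],[0,0,0],-1],[[0,0.006,0],[0,0,0],-1],[[0,0,0],[0,0,0],-1]]'
```

```text
time: 3.05
tcp_pos: [0.5048, -0.173, 0.2858]
tcp_rot: [1.0, 0.02, 0.005, 0.004]
wrist_force: [0.5, 0.3, -0.1]
grip_width: -0.0003
time: 3.35
tcp_pos: [0.5044, -0.1635, 0.2858]
tcp_rot: [1.0, 0.02, 0.006, 0.006]
wrist_force: [0.4, -0.1, 0.9]
grip_width: -0.0002
time: 3.65
tcp_pos: [0.5038, -0.1508, 0.2859]
tcp_rot: [1.0, 0.019, 0.006, 0.006]
wrist_force: [0.7, -0.7, 0.2]
grip_width: -0.0001
```

```bash
cat >> st.py <<'E'
def face(c):
    u,v=np.meshgrid(np.arange(640),np.arange(400));uv=np.c_[u.ravel(),v.ravel()];P=world(c,uv);P=P[c['range_z'].ravel()>0]
    y=get_state()['tcp_pos'][1]
    q=(P[:,2]>.18)&(P[:,2]<.24)&(P[:,0]>.54)&(P[:,0]<.72)&(abs(P[:,1]-y-.043)<.03)
    Q=P[q];a=np.polyfit(Q[:,0],Q[:,1],1);r=Q[:,1]-np.polyval(a,Q[:,0]);Q=Q[abs(r)<.006];a=np.polyfit(Q[:,0],Q[:,1],1)
    print('face n,slope,y(.633),y(.50)->tab',len(Q),a[0],np.polyval(a,.633),np.polyval(a,.5)-.022)
E
python3 - <<'E'
from st import *
c=wrist('w4');tab(c);face(c);face(pickle.load(open('w3.pkl','rb')))
E
```

```text
tcp [ 0.5037 -0.1508  0.2859] [-0.4576 -0.2707 -0.1515]
tab-ish 3277 [[0.4827656556521044, -0.142009793809583, 0.263388470460497], [0.5000224175987197, -0.13048965942221144, 0.2851347423546118], [0.5160230761730796, -0.12657272783554627, 0.2933573400652758]]
panel top 3164 [[0.5626132153585327, -0.11624503092952837, 0.24542228160505458], [0.625600813103504, -0.11136632749608746, 0.2480930765120843], [0.6893058236371714, -0.10685462902881944, 0.24936195597005104]]
lid 9424 [[0.5863573587799127, -0.045842666948512835, 0.2183215250526099], [0.6304331653000386, -0.02191906407980504, 0.22204860662713072], [0.6762735740965146, -0.0056718978410691895, 0.22551705752548273]]
face n,slope,y(.633),y(.50)->tab 3679 0.02121461845824526 -0.10762602059156046 -0.13244756484650708Traceback (most recent call last):
  File "<stdin>", line 2, in <module>
  File "st.py", line 23, in face
    Q=P[q];a=np.polyfit(Q[:,0],Q[:,1],1);r=Q[:,1]-np.polyval(a,Q[:,0]);Q=Q[abs(r)<.006];a=np.polyfit(Q[:,0],Q[:,1],1)
             ~~~~~~~~~~^^^^^^^^^^^^^^^^^
    raise TypeError("expected non-empty vector for x")
TypeError: expected non-empty vector for x
```

```bash
python3 -m inch '[[[0,0.007,0],[0,0,0],-1],[[0,0.007,0],[0,0,0],-1],[[0,0.006,0],[0,0,0],-1],[[0,0,0],[0,0,0],-1]]';python3 -m inch '[[[0,0.006,0],[0,0,0],-1],[[0,0.006,0],[0,0,0],-1],[[0,0.005,0],[0,0,0],-1],[[0,0,0],[0,0,0],-1]]';python3 - <<'E'
from st import *
c=wrist('w5');tab(c);face(c)
E
```

```text
time: 4.1
tcp_pos: [0.5029, -0.1308, 0.2858]
tcp_rot: [1.0, 0.02, 0.005, 0.008]
wrist_force: [-0.6, -0.5, -0.3]
grip_width: -0.0
time: 4.5
tcp_pos: [0.5024, -0.1121, 0.2858]
tcp_rot: [1.0, 0.02, 0.005, 0.008]
wrist_force: [0.7, -1.0, 0.3]
grip_width: -0.0
tcp [ 0.5024 -0.1122  0.2858] [-0.0329  0.3502 -0.1524]
tab-ish 3282 [[0.4818723492920947, -0.10340575276058449, 0.2635600084816875], [0.49909847546402786, -0.09165569623892439, 0.2851311709529124], [0.5150280142861263, -0.08785560254460627, 0.2931422001758318]]
panel top 3115 [[0.5627004131947173, -0.07750007174196305, 0.24523801905924222], [0.6239543243079687, -0.07273052753361611, 0.24807339966934808], [0.6869839235950501, -0.0682905332112739, 0.24937781532013623]]
lid 19508 [[0.5843944425562242, -0.06957507028177017, 0.2184712229272071], [0.6297073623181979, -0.0016230488540342903, 0.22215061384309231], [0.6811403060859694, 0.031621318441150396, 0.2281423188587046]]
face n,slope,y(.633),y(.50)->tab 3757 0.021284432447269873 -0.06895395636719667 -0.09378478588268357
```

```bash
python3 -m inch '[[[0,0.005,0],[0,0,0],-1],[[0,0.004,0],[0,0,0],-1],[[0,0,0],[0,0,0],-1]]';python3 -m inch '[[[0,0.0015,0],[0,0,0],-1],[[0,0,0],[0,0,0],-1]]';python3 - <<'E'
from st import *
c=wrist('w6');face(c)
E
python3 -m inch '[[[0,0.0015,0],[0,0,0],-1],[[0,0,0],[0,0,0],-1]]';python3 - <<'E'
from st import *
c=wrist('w7');face(c)
E
```

```text
time: 4.85
tcp_pos: [0.5019, -0.1018, 0.2856]
tcp_rot: [1.0, 0.02, 0.004, 0.007]
wrist_force: [1.5, -0.4, 0.1]
grip_width: -0.0004
time: 5.05
tcp_pos: [0.5014, -0.0987, 0.2852]
tcp_rot: [1.0, 0.02, 0.003, 0.006]
wrist_force: [-0.2, 0.6, -0.3]
grip_width: 0.0001
face n,slope,y(.633),y(.50)->tab 685 0.007338349878768918 -0.04181330111368925 -0.06478930164756552
time: 5.3
tcp_pos: [0.5014, -0.0974, 0.2852]
tcp_rot: [1.0, 0.02, 0.003, 0.006]
wrist_force: [-0.7, -1.2, 1.0]
grip_width: -0.0
face n,slope,y(.633),y(.50)->tab 789 0.004640240259509341 -0.04136975256633475 -0.0639869045208495
```

```bash
python3 - <<'E'
from st import *
for n in('w5','w6','w7'):
    c=pickle.load(open(n+'.pkl','rb'));print(n);tab(c)
c=pickle.load(open('w7.pkl','rb'))
cv2.imwrite('pics/w7v.png',cv2.resize(c['pixels'][60:300,220:560,::-1],None,fx=2.3,fy=2.3,interpolation=cv2.INTER_CUBIC))
E
```

```text
w5
tcp [ 0.5015 -0.0974  0.2852] [-0.7112 -1.2234 -0.2373]
tab-ish 3282 [[0.4818723492920947, -0.10340575276058449, 0.2635600084816875], [0.49909847546402786, -0.09165569623892439, 0.2851311709529124], [0.5150280142861263, -0.08785560254460627, 0.2931422001758318]]
panel top 3115 [[0.5627004131947173, -0.07750007174196305, 0.24523801905924222], [0.6239543243079687, -0.07273052753361611, 0.24807339966934808], [0.6869839235950501, -0.0682905332112739, 0.24937781532013623]]
lid 19508 [[0.5843944425562242, -0.06957507028177017, 0.2184712229272071], [0.6297073623181979, -0.0016230488540342903, 0.22215061384309231], [0.6811403060859694, 0.031621318441150396, 0.2281423188587046]]
w6
tcp [ 0.5015 -0.0974  0.2852] [-0.7112 -1.2234 -0.2373]
tab-ish 3398 [[0.48164294108035904, -0.08999821237344834, 0.2636369013914887], [0.49858992011337516, -0.07754643432697654, 0.28498777468493125], [0.5145927365437692, -0.07308242355801826, 0.293028497209923]]
panel top 3125 [[0.5625232188035652, -0.0627510862021868, 0.24543264689199237], [0.6230245051328226, -0.05797584110950564, 0.24806644310775644], [0.684
[... 240 characters left out ...]
, 0.22812765694506743]]
w7
tcp [ 0.5015 -0.0974  0.2852] [-0.7112 -1.2234 -0.2373]
tab-ish 3284 [[0.48148094791612794, -0.08858190412023612, 0.2635429760019094], [0.4985004322788029, -0.07688629139796108, 0.28508208774122723], [0.5146571719321321, -0.073094151648982, 0.2931365388437555]]
panel top 3119 [[0.562530277520628, -0.06273594641724056, 0.24528857315103325], [0.6233797721178241, -0.05794423135588225, 0.2480965300360989], [0.6849082470589418, -0.05343296124801741, 0.2493521265621513]]
lid 21274 [[0.5838650611202435, -0.055044695609909246, 0.21849641865092476], [0.6293417673154915, 0.003670385602718944, 0.2221523530084274], [0.6795455011941316, 0.04569836539891681, 0.2282568769504372]]
```

View pics/w7v.png

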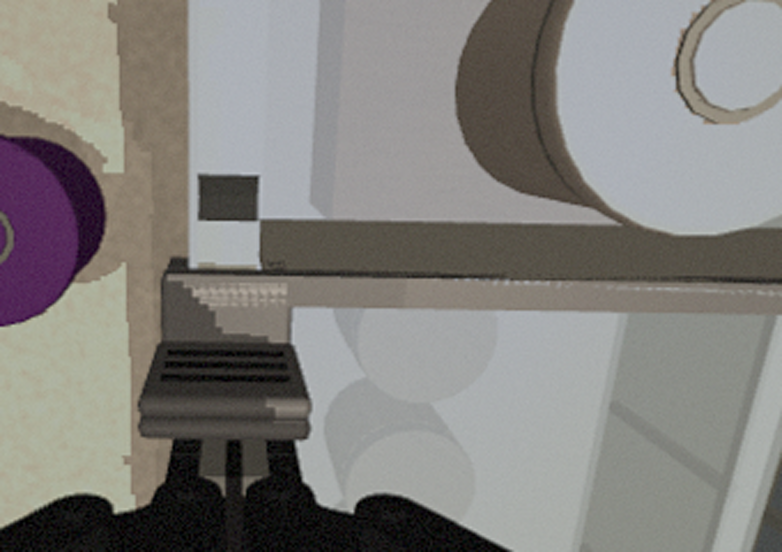

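Between the last two pictures the panel stayed at -0.0580 while the TCP advanced 1.3 mm, so the stop had snapped ahead of the finger into notch 3 (tab ≈-0.079). In the picture the tab is at (225,390) and notch 4 is free ahead of it at (228,197). A gap to the lid remains. I'll retreat in -y, then up.

```bash
python3 -m inch '[[[0,-0.01,0],[0,0,0],-1],[[0,-0.02,0],[0,0,0],-1],[[0,-0.01,0.03],[0,0,0],-1],[[0,0,0.05],[0,0,0],-1],[[0,0,0.04],[0,0,0],-1],[[0,0,0],[0,0,0],-1],[[0,0,0],[0,0,0],-1]]';python3 - <<'E'
from st import *
np.set_printoptions(precision=4,suppress=True)
c=wrist('w8');tab(c)
g=cv2.cvtColor(c['pixels'],cv2.COLOR_RGB2GRAY)
u,v=np.meshgrid(np.arange(640),np.arange(400));uv=np.c_[u.ravel(),v.ravel()];P=world(c,uv)
q=(c['range_z'].ravel()>0)&(abs(P[:,2]-.224)<.005)&(abs(P[:,0]-.631)<.055)&(P[:,1]>-.045)&(P[:,1]<.06)
m=cv2.minEnclosingCircle(np.float32(P[q][:,:2]));print('lid circle',m)
q=(c['range_z'].ravel()>0)&(abs(P[:,2]-.237)<.006)&(abs(P[:,0]-.498)<.008)&(P[:,1]>-.06)&(P[:,1]<0)
d=g.ravel()[q]<75;print('notch4 y',np.percentile(P[q][d][:,1],[3,50,97]) if d.any() else '')
S=capture('scene');old=pickle.load(open('scene0.pkl','rb'))
save(S,'end');cv2.imwrite('pics/endc.png',cv2.resize(S['pixels'][145:335,190:415,::-1],None,fx=3.1,fy=3.1,interpolation=cv2.INTER_CUBIC))
E
```

```text
time: 6.05
tcp_pos: [0.4997, -0.1416, 0.4079]
tcp_rot: [1.0, 0.019, 0.001, 0.004]
wrist_force: [0.5, 0.2, -0.3]
grip_width: 0.0001
tcp [ 0.4999 -0.1416  0.4081] [ 0.2379 -0.1961 -0.0994]
tab-ish 552 [[0.4813564870658369, -0.08400236495193862, 0.2699479592816492], [0.4982430052276563, -0.07839363023632365, 0.28549286012595476], [0.5147902380411198, -0.07316691524665132, 0.2873903356729433]]
panel top 1432 [[0.5631695879531682, -0.06260700527606074, 0.2466198680636146], [0.6406982385842175, -0.05791749544019129, 0.2481102061878655], [0.7171255225642404, -0.05329898747746892, 0.2495472500442624]]
lid 8110 [[0.5850844333347797, -0.04471693003866999, 0.2185643629537494], [0.6305564634275723, 0.0028927556493412976, 0.22208713048271478], [0.67789361323614, 0.044734023120415536, 0.2261314562482954]]
lid circle ((0.6320847272872925, 0.0020767177920788527), 0.04905959963798523)
notch4 y [-0.0446 -0.0388 -0.0344]
```

View pics/endc.png

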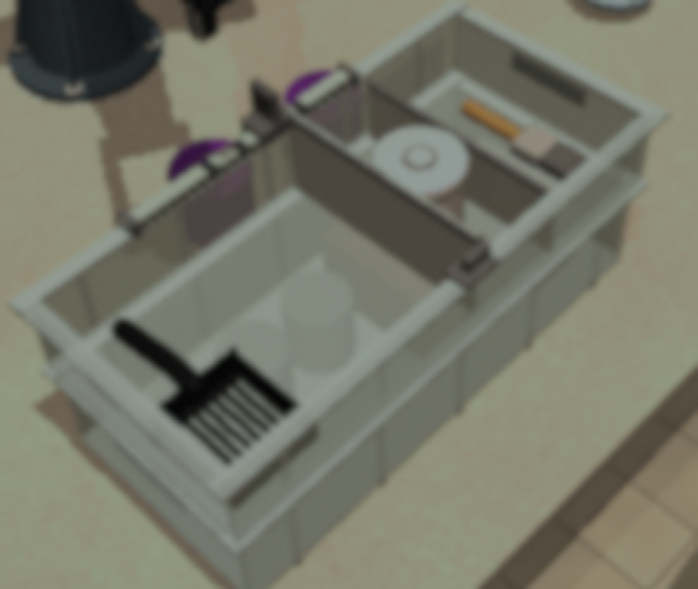

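The stop stands at notch 3: the tab is at y≈-0.0786 and the free notch 4 at -0.039, one 40 mm pitch apart. The tub at (420,158) and the scoop, brush and tub lid are in their old pixels, and the arm is clear.

```bash
python3 -c "
from station import *
print(max(abs(v) for v in get_state()['joint_vel']));print(finish_job())"
```

```text
0.02431341092871057
the job is handed in; nothing more can be done
None
```

I pushed the stop along its rail with the shut fingertips, touching only the back face of its tab, until it clicked into notch 3. The job is handed in, at about 6 s on the robot's clock.

**Seating:** The tab is at y ≈ -0.0785 and the still-free notch 4 at -0.039, one 40 mm pitch further on. Over the last 1.3 mm of finger travel the panel stayed put, so it had already dropped into the notch on its own.

**Why notch 3:** The panel stopped about 8 mm short of the tub's lid. Notch 4 would have hit the tub.

**Other objects:** In the last pictures the tub, scoop and brush are where they were. The tub's lid measured about 2 mm from its first wrist reading, within the camera's error. I did not re-measure the dish and tin, but the arm never went near them. The arm had backed off and risen clear before I handed in, with near-zero wrist force.

**Checks that disagreed:**
- **Camera offset:** The fixed cameras placed everything about 7–10 mm further in -y than the wrist camera, so I relied on the wrist camera's relative distances.
- **Panel-face fit:** My fit of the panel's face failed near the lid, because lid points got into it. I used the panel's top edge there instead.
- **Push force:** Wrist force, read only at the end of each move, never showed the 8–10 N notch peaks, so seating is confirmed by position only.

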